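Set the lamp controller to step five and start it

ROBOT

A 7-joint arm with a two-finger parallel gripper is mounted at the origin on a cart in front of the work surface, level with it; the furniture and walls round the work are solid. World frame = base frame: x ahead of the robot, y to its left, z up, the work surface at z = 0. Lengths are in m, angles in degrees, forces in N, time in s.
With the tool pointing down it reaches from about 0.35 to 0.775 m from the base axis. Payload 3.1 kg.
Tool frame: the origin (TCP) lies on the centre line of the jaws, within the pads' length; the fingertips stand 17 mm ahead of it and the grasp point (between the pads) lies 2 mm behind it (robot.tip_reach is the distance from the TCP to the fingertips, in m); z points along the fingers, y is the direction in which the jaws open and shut (so a half turn about z gives the same grasp; the last joint's range is limited). The gripper opens to 85 mm and grips with 20 to 120 N. Pads are 22 mm wide; open, the fingers measure 114 mm over their backs; the gripper's body (76 mm by 85 mm) begins 54 mm behind the grasp point. The pads swing forward as they close: fully open they stand 13 mm farther back than shut.
Start: joints at [-73.722, 17.813, 0.802, 86.603, -0.252, 75.585, -1.558], TCP at [0.176, 0.521, 0.248] pointing down, gripper open.
Joint ranges: [-154.91, 154.91], [-16.99, 109.72], [-72.82, 74.43], [7.12, 147.25], [-82.49, 262.49], [11.32, 116.49], [-174.64, 174.64]. Speed limits (degrees/s): [159.86, 159.86, 180, 180, 180, 180, 180].

INTERFACE

Orientations are given as [roll, pitch, yaw] about the fixed x, y, z axes, in that order (R = Rz(yaw) Ry(pitch) Rx(roll)).
In Python, from station import robot, fingers, vision, workorder, recognise gives the robot as it stands. Calls block until the motion is done:
- robot.move_to(position, orientation): joint-space move of the TCP to a pose.
- robot.line_to(position, orientation=None, velocity=0.15, f_stop=None): straight line of the TCP; orientation=None keeps the orientation; velocity is the mean speed in m/s. With f_stop (N) it stops when the force on the tool has changed by that much, and returns True; else False.
- robot.move_j(angles): joint-space move.
- fingers.gripper_to(opening, force=None): opening from 0.0 (shut) to 1.0 (fully open); force is the grip in N (None keeps the last); returns when the fingers have stopped.
- robot.pause(seconds).
- robot.inverse_kinematics(position, orientation): joint angles nearest the present ones, or None.
- vision.grab_frame(name): name is "side" or "top" or "wrist"; returns the picture (384x512x3 uint8, red, green, blue); there is no depth.
- vision.calibration(name): a dict with "mtx" (3x3 intrinsics, pixels), "extrinsics" (4x4, takes a point from world to camera coordinates); the wrist camera has in their place "T_tool_cam" (4x4, takes a point from camera to tool coordinates, whose origin is the TCP and whose axes are the flange's). Camera axes: x right, y up, looking along -z (the intrinsics and any distortion apply to the point x, -y, -z); pixel columns grow to the right and rows downward; lengths in m; the calibration is good to about 2 mm. The wrist camera is an equidistant fisheye: a pixel r from the principal point sees the ray r / f radians off the axis. A picture is of the moment at which its call begins: read the wrist's pose just before it. calibration takes no time and is no camera call.
A pose or a line that the arm cannot do raises robot.PlanningError and nothing moves.
- workorder.close_job(): hands the job in, once; it reports no verdict.
Trained networks look in the newest picture that a camera, given by its name, has taken for a name from the list of things; names that differ only in an ending like _2 or _b are one class to them, and where a whole thing is asked for, a point or a joint stands for the part that bears it (a point fixed in the world has none). Each returns a list of dicts, best first, with "p" (0 to 1); they miss things now and then, are a little off and sometimes report something else, mostly with a low value. They report only what shows in the picture. A call takes as long as a camera call.
- recognise(label, camera): "rect" ([centre column, centre row, width, height] in pixels, round what is visible of it).
Readings, each from a call of its own:
- robot.current_time_s(): time.
- robot.current_joint_positions(): joint angles.
- robot.current_dq(): joint speeds.
- robot.current_joint_torque(): joint torques, N m.
- robot.current_tool_pos(): TCP position.
- robot.current_eef_rot(): TCP orientation.
- robot.current_contact_force(): force on the tool from outside, world axes, zero at the start.
- robot.current_torque(): the same for the moment, N m.
- robot.current_finger_gap(): opening from 0.0 (shut) to 1.0 (fully open).
Only numpy, scipy, OpenCV 4.12 (cv2) and the standard library are available. Lean on these libraries where they do the work, as an engineer would, in place of code of your own. Each camera call takes 0.05 s, during which the arm holds its last target. There are 200 camera calls.

TASK

On the lamp controller, push the pointer of the rotary selector clockwise with a fingertip, click by click, until it rests in the click position at the fifth bar counted clockwise from the round dot, without ever running on past that position. Only then press the round start button all the way down and let it come back up. Nothing is to be gripped: do not pinch the pointer, leave the things standing round the controller where they are, and finish clear of everything.

Things in the scene. Friction and masses are not known exactly. Their poses are not given: they have to be found in the camera images.
- controller: Lamp controller: flat grey console box, 130 (x) x 220 (y) mm, fixed to the desk, flat top 52 mm above it. Origin: centre of its underside. x points to its back (away from the robot), y to its left as seen from the robot, z up. On top: rotary selector in the left half (axis at x 0, y +50 mm), round start button in the right half (x 0, y -66 mm).
- selector (a joint): Selector angle in rad: 0 at the dot, growing clockwise from above. Click positions every 0.5236 (30 degrees): position n at n x 0.5236, five at 2.618. It rests only there: pushed over the halfway point (0.26) it snaps into the next by itself. Leaving a click takes about 0.1 N m (4 N at the nose). End stops just outside 0 and 7. Starts in one of positions 0 to 3.
- selector_axis (a point): Point on the selector's vertical turning axis, 15 mm above the controller's top (at the middle of the pointer's height). Below the pointer is a round flat skirt, 31 mm radius, 4 mm high.
- pointer_nose (a point): Centre of the rounded nose (5.5 mm radius) of the selector's pointer, 34 mm from the axis, 15 mm above the controller's top. The pointer is an upright black bar 14 mm thick, white line on its nose half, from 25 mm behind the axis (round tail) to 39.5 mm in front, standing 4 to 26 mm above the top. It points from selector_axis to pointer_nose.
- scale_dot (a point): Round white dot (position 0, off) on the controller's top, 48 mm from the selector axis, 105 degrees counterclockwise of the controller's +x. Clockwise from it seven equal white bars follow on the same circle, 30 degrees apart (positions 1 to 7); a gap of 150 degrees towards the robot closes the circle.
- scale_bar5 (a point): The fifth bar clockwise from the dot (target position), 48 mm from the selector axis, 45 degrees clockwise of the controller's +x. All bars look alike, 10 mm long, radial.
- pointer_left_face: Left side plate of the pointer bar as seen looking from the axis to the nose: 48 mm long, 4 mm thick, its outer face 7 mm left of the bar's middle line. It is the face to push for clockwise turning. Origin: beside the axis, 5 mm left of it. x axis along the bar to the nose.
- pointer_right_face: The same plate on the right side of the pointer bar (mirror image). Pushing both faces at once counts as pinching.
- start_button (a joint): Travel of the start button in m: 0 up, 0.006 fully down; a spring pushes it back up (5 N when fully down).
- start_button_top (a point): Centre of the start button's round top (28 mm across); it is pressed straight down.
- bulb_box: Bystander: small upright yellow carton 46 x 45 x 62 mm, loose, beside the controller's left end. Origin: centre of its underside.
- tape_roll: Bystander: roll of tape lying flat, 55 mm across, 18 mm high, loose, beside the controller's right end. Origin: centre of its underside.
- objective_can: Bystander: upright objective can (clear top, black lower half), 38 mm across, 56 mm high, loose, behind the controller. Origin: centre of its underside.

How it is judged:
By the outcome, as a careful person would: the job done as asked, in the order asked, and still so for the second after the job is handed in, with the robot touching nothing.
It also fails if it takes over 58 s, if anything falls off the work surface, if the arm or the gripper's body presses on something with over 40 N, if the wrist force passes 120 N, or if a joint passes its speed limit or range.

## Working session

There is one attempt and no reset: what is moved stays moved. The work goes in short steps, each a Python script; the robot and the scene stay as the last script left them, time stands still between calls to the robot, and variables do not carry over. Pictures are saved under pics/ and viewed, about 8 in all and at most 12, crops included, and the job is handed in when it is done.

```bash
mkdir -p pics; ls
cat > h.py <<'E'
import numpy as np, cv2
from station import robot, fingers, vision, workorder, recognise
def ray(cam,u,v):
    c=vision.calibration(cam);K=np.array(c['mtx']);E=np.array(c['extrinsics'])
    d=np.array([(u-K[0,2])/K[0,0],-(v-K[1,2])/K[1,1],-1.])
    R=E[:3,:3];return -R.T@E[:3,3],R.T@d
def pix2z(cam,u,v,z):
    o,d=ray(cam,u,v);return o+d*(z-o[2])/d[2]
def proj(cam,p):
    c=vision.calibration(cam);K=np.array(c['mtx']);E=np.array(c['extrinsics'])
    q=E[:3,:3]@np.array(p)+E[:3,3];return np.array([K[0,2]+K[0,0]*q[0]/-q[2],K[1,2]+K[1,1]*q[1]/q[2]])
def save(cam,name,img=None):
    img=vision.grab_frame(cam) if img is None else img
    cv2.imwrite(f'pics/{name}.png',img[:,:,::-1]);return img
E
python3 - <<'E'
from h import *
for cam in('top','side'):
    im=save(cam,cam+'1')
    c=vision.calibration(cam);print({k:(np.round(v,3).tolist() if k!='x' else 0) for k,v in c.items()})
    for l in('controller','selector','pointer_nose','scale_dot','selector_axis','scale_bar5','start_button_top','bulb_box','tape_roll','objective_can'):
        r=recognise(l,cam)[:2]
        print(cam,l,[(np.round(x['rect'],1).tolist(),round(x['p'],2)) for x in r])
print(robot.current_time_s(),robot.current_eef_rot())
E
```

```text
pics
{'mtx': [[466.053, 0.0, 256.421], [0.0, 466.053, 184.741], [0.0, 0.0, 1.0]], 'extrinsics': [[0.0, -1.0, 0.002, 0.138], [0.999, 0.0, 0.045, -0.535], [-0.045, 0.002, 0.999, -1.22], [0.0, 0.0, 0.0, 1.0]]}
top controller [([259.5, 192.9, 89.2, 62.4], 0.85)]
top selector [([239.4, 185.0, 21.6, 29.2], 0.62)]
top pointer_nose [([237.6, 185.6, 19.1, 27.1], 0.67)]
top scale_dot [([258.4, 188.4, 94.7, 64.9], 0.58), ([284.5, 193.1, 11.7, 11.5], 0.22)]
top selector_axis [([242.7, 185.5, 22.4, 27.6], 0.57), ([203.6, 181.6, 24.1, 21.5], 0.57)]
top scale_bar5 [([260.6, 186.8, 91.0, 59.3], 0.67)]
top start_button_top [([259.6, 187.8, 96.5, 64.3], 0.54), ([286.0, 192.6, 8.7, 13.9], 0.52)]
top bulb_box [([203.5, 182.0, 20.2, 23.6], 0.87), ([260.1, 193.3, 90.5, 63.0], 0.71)]
top tape_roll [([314.9, 203.3, 21.3, 17.7], 0.55)]
top objective_can [([251.5, 147.2, 15.8, 16.5], 0.77)]
{'mtx': [[404.435, 0.0, 254.831], [0.0, 404.435, 194.471], [0.0, 0.0, 1.0]], 'extrinsics': [[-0.926, -0.378, -0.006, 0.561], [0.2, -0.502, 0.841, -0.083], [-0.322, 0.778, 0.54, -0.845], [0.0, 0.0, 0.0, 1.0]]}
side controller [([267.7, 210.6, 100.2, 79.5], 0.76)]
side selector [([252.5, 206.0, 34.4, 22.4], 0.8)]
side pointer_nose [([249.8, 205.1, 31.5, 20.6], 0.98)]
side scale_dot [([264.3, 209.6, 102.4, 78.2], 0.71)]
side selector_axis [([251.6, 206.4, 30.9, 24.7], 0.75)]
side scale_bar5 [([262.9, 211.9, 100.7, 77.3], 0.76)]
side start_button_top []
side bulb_box [([225.6, 242.2, 25.3, 41.7], 0.58)]
side tape_roll [([301.6, 177.1, 16.6, 7.3], 0.63)]
side objective_can [([218.6, 201.1, 15.9, 27.4], 0.55)]
1.1 [1.79998679e+02 1.62845287e-03 1.61338268e+02]
```

Run:
```python
import cv2,numpy as np
a=cv2.imread('pics/top1.png')[125:245,185:335];b=cv2.imread('pics/side1.png')[140:275,190:330]
cv2.imwrite('pics/top1c.png',cv2.resize(a,None,fx=5,fy=5,interpolation=cv2.INTER_CUBIC))
cv2.imwrite('pics/side1c.png',cv2.resize(b,None,fx=4,fy=4,interpolation=cv2.INTER_CUBIC))
```

```text
(no output)
```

View pics/top1c.png

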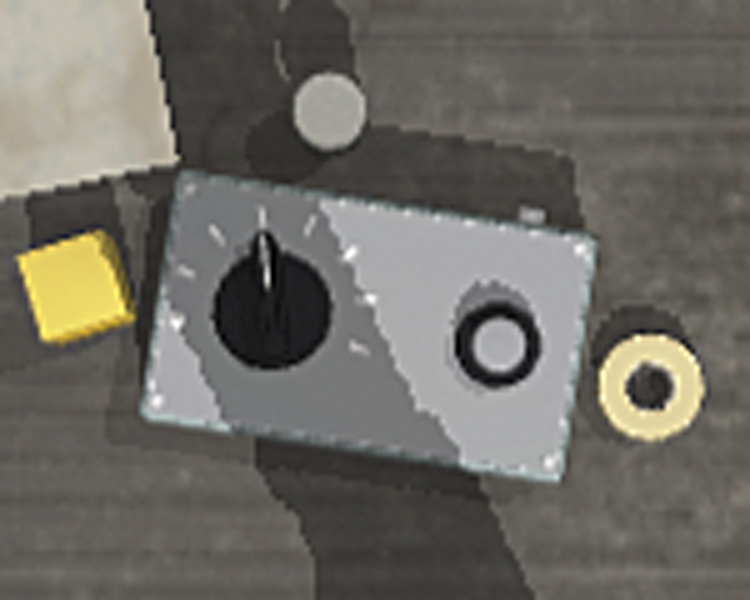

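View pics/side1c.png

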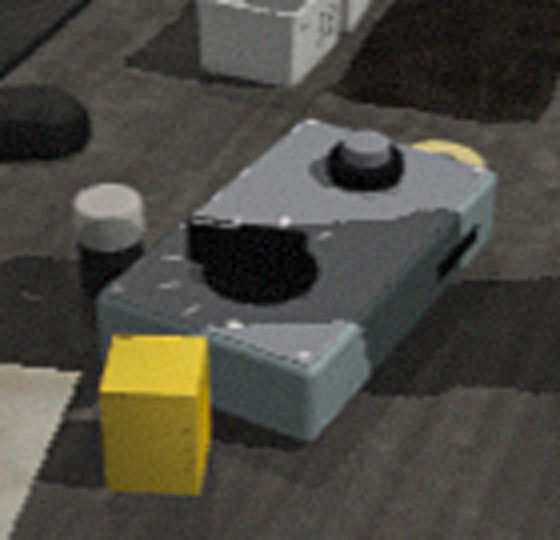

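The top view shows the pointer at the third bar (crop pixel 262,215). The dot is at (176,323) and the fifth bar at (350,254), so two clicks are needed. The side view agrees and shows the button cap standing proud of its ring.

Run:
```python
from h import *
from scipy.optimize import least_squares
cv=lambda x,y:(185+(x+.5)/5-.5,125+(y+.5)/5-.5)
P=lambda x,y,z=.052:pix2z('top',*cv(x,y),z)[:2]
marks=[(176,323),(186,272),(217,235),(262,215),(311,224),(350,254),(370,299),(360,349)]
corn=[(180,172),(597,237),(560,482),(143,418)]
obs=np.array([P(*m) for m in marks]+[P(*m) for m in corn])
a=np.radians(105-30*np.arange(8))
mod=np.vstack([np.c_[.048*np.cos(a),.05+.048*np.sin(a)],[[.065,.11],[.065,-.11],[-.065,-.11],[-.065,.11]]])
def T(p,m):c,s=np.cos(p[2]),np.sin(p[2]);return m@np.array([[c,s],[-s,c]])+p[:2]
r=least_squares(lambda p:(T(p,mod)-obs).ravel(),[.5,.1,-.15],loss='soft_l1',f_scale=.002)
p=r.x;print('pose',p,np.degrees(p[2]));print(np.round((T(p,mod)-obs)*1000,1).tolist())
ax=T(p,np.array([[0,.05]]))[0];bt=T(p,np.array([[0,-.066]]))[0];print('axis',ax,'btn',bt)
np.save('pose.npy',p)
n=P(263,238,.078);print('nose vs axis',np.degrees(np.arctan2(*(n-ax)[::-1]))-np.degrees(p[2]),np.linalg.norm(n-ax))
# side camera check
sv=lambda x,y:(190+(x+.5)/4-.5,140+(y+.5)/4-.5)
print('side dot',proj('side',[*T(p,mod[:1])[0],.052]),sv(234,324))
print('side FL corner',proj('side',[*T(p,mod[-1:])[0],.052]),sv(316,371))
for z in(.06,.065,.07,.075):print('btn z',z,proj('side',[*bt,z]),sv(368,143),proj('top',[*bt,z]),cv(498,345))
print(proj('side',[*bt,.052]))
Y=np.degrees(p[2])
for off in(0,90,180,-90):
  for pos in(3,4.7):
    th=Y+105-30*pos;d=np.array([np.cos(np.radians(th)),np.sin(np.radians(th))]);nn=np.array([-d[1],d[0]])
    q=ax+.028*d+.03*nn
    j=robot.inverse_kinematics([*q,.081],[180,0,th+off]);print(off,pos,None if j is None else np.round(j))
```

```text
pose [ 0.52050937  0.13309271 -0.15268411] -8.74815513468239
[[1.2, -1.8], [-0.4, -0.6], [0.0, -0.3], [-1.3, -0.5], [-0.4, 0.1], [-0.6, 0.7], [-0.7, 1.9], [0.3, 0.6], [2.3, 1.6], [2.2, -2.2], [-1.2, -1.8], [-0.2, 3.0]]
axis [0.52811395 0.18251103] btn [0.51047133 0.06786053]
nose vs axis 15.475318701166575 0.03552351460294638
side dot [249.58852961 219.6545853 ] (248.125, 220.625)
side FL corner [269.28183152 231.57366518] (268.625, 232.375)
btn z 0.06 [282.17175264 178.87763895] (281.625, 175.375) [284.25422799 193.54366483] (284.2, 193.6)
btn z 0.065 [282.23831423 176.9839434 ] (281.625, 175.375) [284.37701988 193.49131633] (284.2, 193.6)
btn z 0.07 [282.30526746 175.07910536] (281.625, 175.375) [284.50085781 193.43852189] (284.2, 193.6)
btn z 0.075 [282.37261581 173.16302622] (281.625, 175.375) [284.6257552  193.38527579] (284.2, 193.6)
[282.0660602  181.88461839]
0 3 [-46.  34.  34.  93. -21.  59. -90.]
0 4.7 [ -59.   47.   64.   93.  -44.   70. -120.]
90 3 [-43.  33.  28.  93. -18.  59.  -2.]
90 4.7 [-44.  35.  36.  92. -23.  60. -46.]
180 3 [-33.  31.  14.  93.  -9.  57.  80.]
180 4.7 [-37.  33.  25.  92. -15.  58.  38.]
-90 3 [-21.  31.  -2.  92.   1.  57. 162.]
-90 4.7 [-25.  31.   8.  92.  -5.  57. 120.]
```

```bash
cat >> h.py <<'E'
P0=np.load('pose.npy');Y=np.degrees(P0[2]);AX=np.array([0.52811,0.18251]);BT=np.array([0.51047,0.06786])
def pose(pos,g,z,r=.028):
    th=Y+105-30*pos;d=np.array([np.cos(np.radians(th)),np.sin(np.radians(th))]);n=np.array([-d[1],d[0]])
    q=AX+r*d+(.018+g)*n
    return [*q,z],[180,0,th+90]
def where():  # bar-frame n-offset of TCP at given pos and force
    return np.round(robot.current_tool_pos(),4),np.round(robot.current_contact_force(),2),round(robot.current_time_s(),2)
E
python3 - <<'E'
from h import *
fingers.gripper_to(0.0,20)
p,o=pose(3,.012,.16);robot.move_to(p,o);print(where(),robot.current_eef_rot())
p,o=pose(3,.012,.082);print('down hit',robot.line_to(p,o,.08,f_stop=3));print(where())
p,o=pose(3,-.003,.082);print('contact',robot.line_to(p,o,.02,f_stop=1.5));print(where())
n=(np.array(pose(3,1,0)[0])-pose(3,0,0)[0])[:2];print('g',(np.array(robot.current_tool_pos())[:2]-pose(3,0,0)[0][:2])@n)
save('wrist','w1');im=save('top','top2');cv2.imwrite('pics/m2.png',np.hstack([cv2.imread('pics/w1.png')[:,:384],cv2.resize(im[125:245,185:335,::-1],(384,384))]))
E
```

```text
(array([0.5518, 0.2181, 0.1601]), array([-0.1 ,  0.6 ,  0.04]), 3.66) [-1.79983091e+02 -1.06110259e-01  9.64833108e+01]
down hit False
(array([0.5533, 0.2155, 0.0827]), array([0.56, 0.41, 0.64]), 4.78)
contact True
(array([0.5534, 0.2071, 0.0818]), array([-0.43,  0.9 ,  1.05]), 5.29)
g 0.003640966360572348
```

View pics/m2.png

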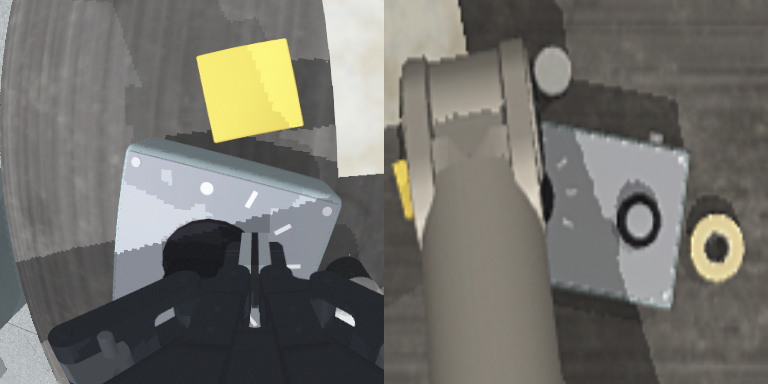

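The wrist view shows the shut tips (about 255,250) over the skirt on the dot side of the pointer. The arm hides the pointer in the top view. Readings vary by about 1 N, so that contact may be false, and I'll step in while recording force.

```bash
cat >> h.py <<'E'
def step(pos,g,z=.082,v=.02,k=4):
    p,o=pose(pos,g,z);robot.line_to(p,o,v)
    F=[];M=[]
    for _ in range(k): robot.pause(.03);F.append(robot.current_contact_force());M.append(robot.current_torque())
    F=np.mean(F,0);n=(np.array(pose(pos,1,0)[0])-pose(pos,0,0)[0]);d=np.array([n[1],-n[0],0])
    t=np.array(robot.current_tool_pos())-pose(pos,0,z)[0]
    print(f'pos {pos:.2f} g {g*1e3:.1f} Fn {F@n:.2f} Fd {F@d:.2f} Fz {F[2]:.2f} act g {t@n*1e3:.1f} d {t@d*1e3:.1f} z {t[2]*1e3:.1f} t {robot.current_time_s():.1f}')
    return F@n
E
python3 - <<'E'
from h import *
for g in(.004,.003,.002,.001,0,-.001,-.002,-.003,-.004):
    if step(3,g)>2.5: break
E
```

```text
pos 3.00 g 4.0 Fn 0.33 Fd 0.02 Fz -0.08 act g 3.8 d -0.2 z -0.2 t 5.8
pos 3.00 g 3.0 Fn 1.26 Fd -0.05 Fz -1.15 act g 3.6 d -0.1 z -0.1 t 6.2
pos 3.00 g 2.0 Fn 3.84 Fd 0.49 Fz -1.91 act g 3.2 d -0.1 z -0.1 t 6.5
```

Run:
```python
from h import *
G=.0035
hi=False
for pos in np.arange(3.1,3.91,.1):
    f=step(pos,G,v=.02)
    hi|=f>2
    if pos>3.5 and hi and f<.8: break
save('wrist','w2')
```

```text
pos 3.10 g 3.5 Fn 4.32 Fd -0.57 Fz -1.07 act g 3.7 d -0.3 z -0.1 t 6.9
pos 3.20 g 3.5 Fn 1.74 Fd -0.91 Fz -0.63 act g 2.6 d -0.0 z -0.1 t 7.3
pos 3.30 g 3.5 Fn 0.91 Fd -0.70 Fz -0.33 act g 2.6 d 0.6 z 0.2 t 7.7
pos 3.40 g 3.5 Fn 0.13 Fd -0.28 Fz -0.04 act g 3.0 d 0.4 z 0.1 t 8.1
pos 3.50 g 3.5 Fn 0.18 Fd 0.04 Fz -0.14 act g 3.4 d 0.0 z -0.0 t 8.5
```

Run:
```python
from h import *
for pos in np.arange(3.6,4.01,.1):
    if step(pos,.0035)>2: break
save('wrist','w2');im=cv2.imread('pics/w2.png');cv2.imwrite('pics/w2c.png',cv2.resize(im[100:300,80:330],None,fx=3,fy=3))
```

```text
pos 3.60 g 3.5 Fn -0.23 Fd -0.40 Fz -0.02 act g 3.6 d -0.1 z 0.0 t 8.9
pos 3.70 g 3.5 Fn 0.05 Fd 0.25 Fz 0.50 act g 3.6 d -0.1 z -0.0 t 9.3
pos 3.80 g 3.5 Fn -0.22 Fd 0.09 Fz -0.10 act g 3.6 d -0.1 z -0.0 t 9.7
pos 3.90 g 3.5 Fn -0.23 Fd -0.22 Fz -0.27 act g 3.6 d -0.1 z -0.0 t 10.0
pos 4.00 g 3.5 Fn 1.34 Fd -0.70 Fz 0.03 act g 4.1 d -0.5 z 0.0 t 10.4
```

View pics/w2c.png

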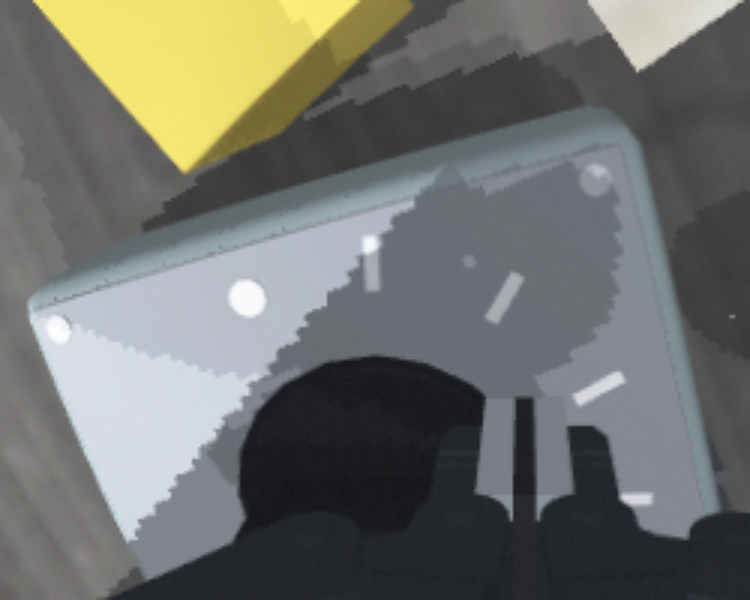

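No resistance up to 4.0 and then contact at exactly 4.0, so the pointer is in click 4. Same procedure for one more click.

Run:
```python
from h import *
hi=0
for pos in np.arange(4.1,4.71,.1):
    f=step(pos,.0035);hi=max(hi,f)
    if pos>4.35 and hi>2 and f<.5: break
robot.line_to(*pose(pos,.010,.082),velocity=.05)
robot.line_to(*pose(pos,.010,.16),velocity=.1)
h=BT
robot.move_to([*BT,.15],[180,0,Y+90]);print(where())
im=save('top','top3');cv2.imwrite('pics/top3c.png',cv2.resize(im[125:245,185:335,::-1],None,fx=5,fy=5,interpolation=cv2.INTER_CUBIC))
s=save('side','side3');cv2.imwrite('pics/side3c.png',cv2.resize(s[140:275,190:330,::-1],None,fx=4,fy=4,interpolation=cv2.INTER_CUBIC))
```

```text
pos 4.10 g 3.5 Fn 3.32 Fd -2.08 Fz 0.30 act g 4.3 d -0.6 z 0.0 t 10.9
pos 4.20 g 3.5 Fn 1.60 Fd -1.95 Fz -0.02 act g 3.3 d 0.2 z 0.0 t 11.2
pos 4.30 g 3.5 Fn 1.13 Fd -0.46 Fz 0.08 act g 2.8 d 0.7 z 0.0 t 11.6
pos 4.40 g 3.5 Fn 0.84 Fd -0.14 Fz 0.36 act g 3.0 d 0.5 z -0.0 t 12.0
pos 4.50 g 3.5 Fn -0.13 Fd -0.22 Fz 0.08 act g 3.4 d 0.1 z -0.1 t 12.4
(array([0.5105, 0.0686, 0.1497]), array([ 0.93,  0.72, -0.22]), 14.27)
```

View pics/top3c.png

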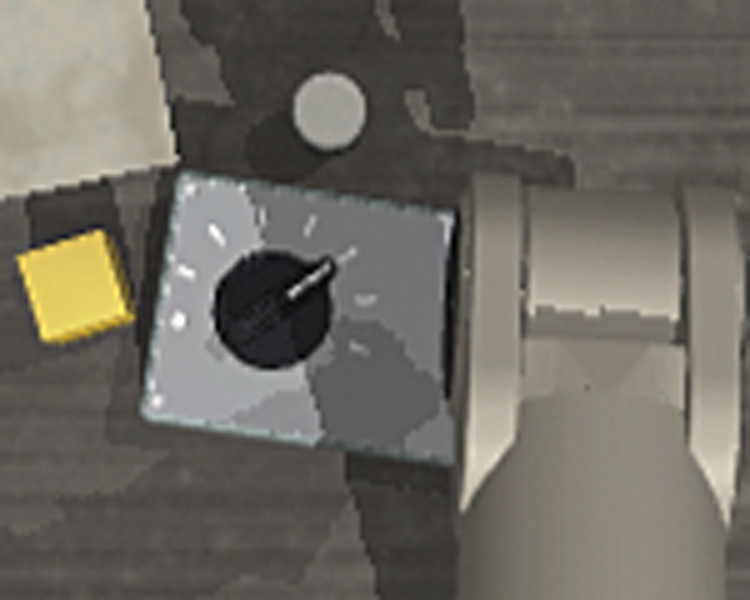

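View pics/side3c.png

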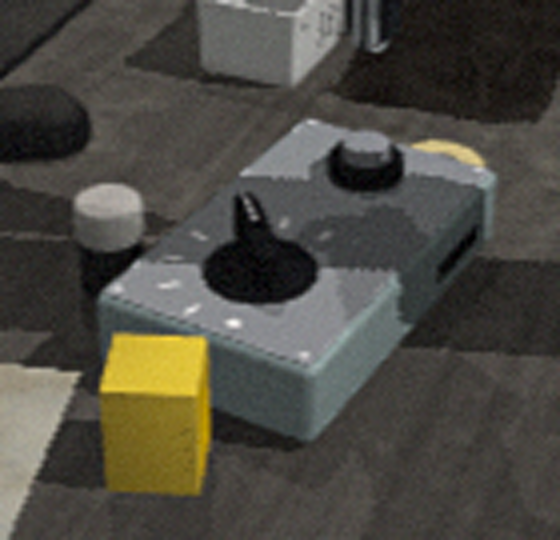

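The pointer nose (330,262) now lines up with the fifth bar (350,254), the can and the box haven't moved, and the tool is over the button. Next I press it.

Run:
```python
from h import *
o=[180,0,Y+90]
robot.line_to([*BT,.095],o,.08,f_stop=8);print(where())
for z in np.arange(.091,.068,-.001):
    robot.line_to([*BT,z],o,.02)
    f=[]
    for _ in range(3): robot.pause(.03);f.append(robot.current_contact_force())
    f=np.mean(f,0);print(f'{z:.3f}',np.round(robot.current_tool_pos()[2],4),np.round(f,1))
    if f[2]>14: break
robot.pause(.3);print(where())
save('wrist','w4')
```

```text
(array([0.5109, 0.0678, 0.0953]), array([-0.52,  0.91,  0.37]), 15.21)
0.091 0.0912 [0.1 0.1 0.2]
0.090 0.0902 [0.3 0.6 1.9]
0.089 0.0891 [1.  0.5 2.6]
0.088 0.0881 [0.6 0.4 2.7]
0.087 0.0871 [ 0.3 -0.3  3.8]
0.086 0.0861 [0.5 0.5 4.3]
0.085 0.0851 [0.5 0.3 5.3]
0.084 0.085 [-1.9  0.1 10.6]
0.083 0.0849 [-3.5  0.  16.4]
(array([0.5107, 0.0679, 0.0849]), array([-3.04, -0.89, 16.73]), 18.76)
```

The force rose gently over about 6 mm to 5 N, then hit a hard stop, so the button is fully down. Retract and check.

Run:
```python
from h import *
o=[180,0,Y+90]
robot.line_to([*BT,.18],o,.06)
robot.move_to([.30,.42,.25],[180,0,161]);robot.pause(.5);print(where())
im=save('top','top5');s=save('side','side5')
a=cv2.resize(im[125:245,185:335,::-1],(400,320),interpolation=cv2.INTER_CUBIC);b=cv2.resize(s[145:265,185:335,::-1],(400,320),interpolation=cv2.INTER_CUBIC)
cv2.imwrite('pics/m5.png',np.hstack([a,b]))
```

```text
(array([0.3001, 0.4199, 0.25  ]), array([ 0.14,  0.47, -0.03]), 22.61)
```

View pics/m5.png

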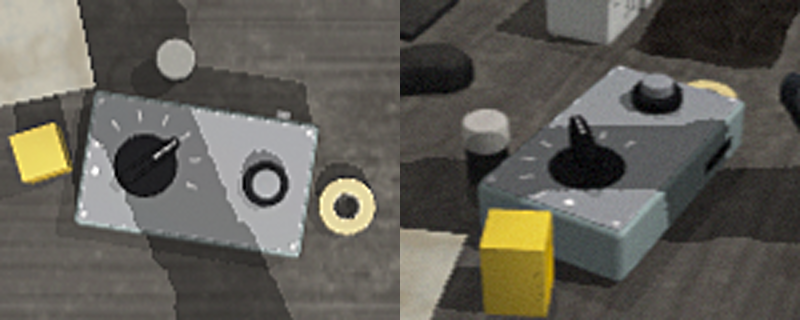

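The pointer (nose 175,141) is still at the fifth bar, the button (265,184) is back up, the three bystanders haven't moved and the arm is clear.

```bash
python3 -c "
from station import workorder
workorder.close_job()"
```

```text
the job is handed in; nothing more can be done
```

The job is done and handed in at about 22.6 s robot time. With the gripper shut, I pushed the pointer's left face from click 3 to 4 and then to 5, stopping as it snapped into 5 so nothing pushed it further. I then pressed the start button through its full 6 mm: the force rose to about 5 N, then I felt a hard stop and backed off at about 17 N.

- **Last pictures:** the pointer rests at the fifth bar, the button is back up, the carton, tape roll and can have not moved, and the arm is clear.
- **Failed or odd checks:** the first contact stop, set at 1.5 N, fired within about 1 N of sensor noise. I found the contact again by stepping in. The contact face also sat about 3.5 mm further out than I had calculated, and I corrected for that.
- **Not measured:** the selector angle was judged from pictures and push forces only. The view was blocked during pushing, so I inferred click 4 from where the finger met the pointer again, and confirmed click 5 by picture afterwards.

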